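# Pop the praline tin and trap it on the chute

## Robot

A 6-joint arm with a two-finger parallel gripper is mounted at the origin on the work surface. World frame = base frame: x ahead of the robot, y to its left, z up, the work surface at z = 0. Lengths are in mm, angles in degrees, forces in N, time in s.
With the tool pointing down it reaches from about 325 to 925 mm from the base axis. Payload 3.1 kg.
Tool frame: the origin (TCP) lies at the very end of the fingers, on their centre line; the grasp point (between the pads) lies 19 mm behind it; z points along the fingers, y is the direction in which the jaws open and shut (so a half turn about z gives the same grasp; the last joint's range is limited). The gripper opens to 85 mm and grips with 20 to 120 N. Pads are 22 mm wide; open, the fingers measure 114 mm over their backs; the gripper's body (76 mm by 85 mm) begins 54 mm behind the grasp point. The pads swing forward as they close: fully open they stand 13 mm farther back than shut.
Start: joints at [-77.59, 12.427, 92.441, -0, 75.132, -6.429], TCP at [201.839, -591.524, 231.3] pointing down, gripper open.
Joint ranges: [-157.48, 157.48], [-44.54, 120.13], [17.64, 146.25], [-64.5, 244.5], [7.68, 150.69], [-147.95, 147.95]. Speed limits (degrees/s): [159.86, 159.86, 180, 180, 180, 180].

## Interface

Orientations are given as [roll, pitch, yaw] about the fixed x, y, z axes, in that order (R = Rz(yaw) Ry(pitch) Rx(roll)).
In Python, from station import arm, cams gives the robot as it stands.
- The arm moves only by the tool apply_moves, never from a script. Its argument "deltas" is a list of rows, each a list of 3 entries, a list of its own where there are three numbers: the shift along the tool's x, y, z in units of 0.03 m (1.0 is 0.03 m), then the turn, a rotation vector about the tool's x, y, z in units of 0.08 rad (1.0 is 0.08 rad), then the opening in per cent of the stroke, from 0 (shut) to 100 (fully open). In form: [[[tx, ty, tz], [rx, ry, rz], claw], ...]. A call has 1 to 5 rows; each row shifts and turns the commanded pose from where the row before left it, along the tool's axes as they then stand; what a row does not reach is not made up. A row lasts 1/8 s, in which the tool goes at most 62.5 mm and 10.7 degrees, less where a joint would pass 70% of its speed; a pose out of reach is approached as far as the arm can. A call with a number of a shift or a turn outside -1 to 1 is refused whole. A call with a gripper value outside its range is refused whole. The fingers move at their own pace and stop on an object; "force" is the grip in N (left out, the last holds). Time passes only in rows, so rows that do not move let the fingers close. It gives the time, the measured TCP pose, the force and the opening at its end, in the units of the state.
- arm.get_state(): the state, without advancing time (a new reading comes with each control period).
- cams.read_camera(name): name is "scene" or "top"; returns a dict with "pixels" (384x512x3 uint8, red, green, blue), "depth" (384x512 float32, mm along the optical axis (not along the pixel's ray), 0 where there is no reading), "camera_matrix" (3x3 intrinsics, pixels), "k1" (the pictures are not rectified: a ray, as slopes to the right and down, at radius r is drawn at 1 + k1 r^2 times it, then the intrinsics apply), "R" (3x3) and "t" (3): a world point X has camera coordinates R X + t. Camera axes: x right, y down, z forward; pixel columns grow to the right and rows downward; lengths in mm; the calibration is good to about 2 mm. A picture is of the moment at which its call begins.
- arm.close_job(): hands the job in, once; it reports no verdict.
The state is a dict: "t": time; "q": joint angles; "qvel": joint speeds; "tau": joint torques, N m; "eef_pos": TCP position; "tcp_rot": TCP orientation; "ft_force": force on the tool from outside, world axes, zero at the start; "torque": the same for the moment, N m; "finger_gap": opening from 0.0 (shut) to 1.0 (fully open).
Only numpy, scipy, OpenCV 4.12 (cv2) and the standard library are available. Lean on these libraries where they do the work, as an engineer would, in place of code of your own. Each camera call takes 0.05 s, during which the arm holds its last target.

## Task

On the pastry counter, push the red button of the tin ejector all the way down with one finger so that the spring pops the brown-lidded praline tin out, and with the other finger stop the tin on the chute before it slides off the open end. Finish holding it like that: button still fully down, the tin standing flat on the chute, resting against your finger. Do not pick up the tin, and leave the spare tin and the pastries where they are.

Things in the scene. Friction and masses are not known exactly. Their poses are not given: they have to be found in the camera images.
- ejector: White fixed tin ejector, 230 mm long (x -80 to 150), 101 mm wide (y -33 to 68). Origin: on the counter under the tin's start place; z up. +x leads back to the spring housing (x 76 to 150, 77 mm high); the tin pops out towards -x. Flat slide deck 35 mm above the counter, between rails 7 mm high and 4 mm thick with inner faces at y -27 and +27. Red button on the +y side.
- chute_end (a point): Middle of the chute's open end, on the deck's surface (ejector x -80, y 0, 35 mm above the counter). A tin that nothing stops is pushed off here; it counts as slid away once it has gone 70 mm from its start.
- stop_plate (a point): Middle of the top edge of the steel stop across the chute (ejector x -27, y 0), 3 mm thick, 46 mm wide, 8 mm above the deck, which blocks the tin. It is one piece with the button: it sinks with it, lets the tin go when the button is about 8 mm down, and comes up again under the tin if the button is let go.
- tin: Praline tin to be popped: round, brass with brown lid, diameter 50, height 26 mm, about 0.1 kg, loose. Origin: centre of its underside, z up. Starts at the ejector's origin on the deck, between stop and spring pusher. Once let go, the pusher drives it at 0.05 to 0.25 m/s towards the open end with 1.4 to 3 N.
- eject_button (a joint): Travel of the red button in m: 0 up, 0.012 fully down (hard stop). Spring: 2 N at the start, about 4 N fully down, plus up to 2.5 N rubbing of the tin on the stop.
- button_top (a point): Centre of the red button's top face, 40 mm (ejector x) by 26 mm (y), at ejector x -58, y +48, beside the chute just in front of the tin. 55 mm above the counter when up, 43 mm when down (8 mm above the deck). A finger on it and one in the chute, 38 to 58 mm apart between centres and level with each other, suit: the second then hangs 8 mm above the deck, in the tin's way.
- spare_tin: Bystander: a tin of the same size (diameter 50, height 26 mm) with a pink lid, loose on the counter. Origin at the centre of its underside.
- tart: Bystander: raspberry tart, 80 mm across, about 57 mm high, on a 100 mm square white card, loose. Origin at the centre of the card's underside.
- choc_bar: Bystander: chocolate bar cake 130 x 34 mm, about 62 mm high with its disc, on a 150 x 55 mm white card, loose. Origin at the centre of the card's underside, x along its length.
There are look-alikes about, which are no part of the job. What is shaped like the tin but blue or orange is not meant.

How it is judged (in metres and radians):
On the way, in this order (a step that is already met when the one before it is completed fails the run):
1. the ejector button is pushed down (value of joint eject_button above 0.008 m).
2. the popped tin is stopped on the chute by a finger, with the button still down (value of joint eject_button above 0.009 m and x of tin in the frame of ejector between -0.065 and -0.008 m and y of tin in the frame of ejector between -0.01 and 0.01 m and z of tin in the frame of ejector between 0.03 and 0.04 m and angle between tin's own z axis and vertical below 0.12 rad and contact force between the fingers and tin above 0.2 N and linear speed of tin below 0.02 m/s), for 0.2 s.
At the end, for the whole second after the job is handed in: The button is at least 9 mm down, the tin has come 8 to 65 mm out along the chute, stands flat on the deck (within 10 mm of the chute's middle, tilt under 0.12 rad), is at rest (under 20 mm/s) and presses on a finger with more than 0.2 N; the bystanders are within 20 mm of where they were (all of step 2 and distance of each of spare_tin, tart, choc_bar from where it was at the start of the episode below 0.02 m); the arm keeps its last pose, push and grip.
It fails at once if the tin slides away (more than 70 mm out) (x of tin in the frame of ejector below -0.07 m).
It fails at once if the tin is lifted (more than 12 mm off the deck) or tipped over (z of tin in the frame of ejector above 0.047 m or angle between tin's own z axis and vertical above 0.4 rad).
It fails at once if a bystander is moved by more than 20 mm (distance of any of spare_tin, tart, choc_bar from where it was at the start of the episode above 0.02 m).
It also fails if it takes over 29 s, if anything falls off the work surface, if the arm or the gripper's body presses on something with over 40 N, if the wrist force passes 120 N, or if a joint passes its speed limit or range.

## Working session

There is one attempt and no reset: what is moved stays moved. The work goes in short steps, Python scripts to look and compute and a tool call to move; the robot and the scene stay as the last step left them, time stands still between calls to the robot, and variables do not carry over. Pictures are saved under pics/ and viewed, and the job is handed in when it is done.

Besides the shell and the picture viewer there is one more tool, called after "Request:" in YAML: its name, and indented under it one key for each argument. apply_moves: Moves the arm, as the interface text tells. Shifts and turns lie within -1 to 1; 1 stands for 0.03 m of shift or 0.08 rad of turn. Its arguments: {"type":"object","properties":{"deltas":{"type":"array"},"force":{"type":"number"}},"required":["deltas"]}

```bash
ls; mkdir -p pics; cat > h.py <<'E'
import numpy as np, cv2, pickle
from scipy.spatial.transform import Rotation as Ro
def save(n,c):
    cv2.imwrite(f'pics/{n}.png',cv2.cvtColor(c['pixels'],cv2.COLOR_RGB2BGR)); pickle.dump(c,open(n+'.pkl','wb'))
def load(n): return pickle.load(open(n+'.pkl','rb'))
def rays(c,uv):
    uv=np.asarray(uv,float).reshape(-1,1,2)
    n=cv2.undistortPoints(uv,np.array(c['camera_matrix'],float),np.array([c['k1'],0,0,0,0.])).reshape(-1,2)
    d=np.c_[n,np.ones(len(n))]
    R=np.array(c['R']);t=np.array(c['t']).ravel()
    return -R.T@t, d@R
def onz(c,uv,z):
    o,d=rays(c,uv); s=(z-o[2])/d[:,2]
    return o+d*s[:,None]
def proj(c,X):
    X=np.asarray(X,float).reshape(-1,3)
    p=cv2.projectPoints(X,cv2.Rodrigues(np.array(c['R'],float))[0],np.array(c['t'],float).reshape(3),np.array(c['camera_matrix'],float),np.array([c['k1'],0,0,0,0.]))[0]
    return p.reshape(-1,2)
def cloud(c):
    h,w=c['depth'].shape
    v,u=np.mgrid[:h,:w]
    o,d=rays(c,np.c_[u.ravel(),v.ravel()])
    return (o+d*c['depth'].reshape(-1,1)).reshape(h,w,3)
E
python3 - <<'E'
from h import *
from station import arm,cams
s=arm.get_state()
for k in s: print(k,s[k])
for n in ('scene','top'):
    c=cams.read_camera(n); save(n+'0',c); print(n,c['k1'],np.array(c['camera_matrix']).round(1).tolist(), (-np.array(c['R']).T@np.array(c['t']).ravel()).round(0), (c['depth']==0).mean())
E
```

```text
pics
t 0.0
q [-7.75905289e+01  1.24751744e+01  9.25300438e+01 -3.48269692e-04
  7.51334428e+01 -6.42935001e+00]
qvel [ 0.03919683  0.00843186  0.12171728  0.0514108  -0.04983573  0.10656002]
tau [ 1.89327351e-03 -3.96845198e+01 -3.03851080e+01  6.09882568e-05
  9.75236093e-03 -5.52643499e-06]
eef_pos [ 201.64812401 -590.69645813  229.97116765]
tcp_rot [-1.79862173e+02 -1.51926886e-02  1.88388926e+01]
ft_force [ 0.02854584 -0.02188905 -0.63243837]
torque [ 0.01205683 -0.01841517 -0.02225798]
finger_gap 0.9992608279050539
scene -0.11597560136570403 [[366.6, 0.0, 252.3], [0.0, 366.6, 189.0], [0.0, 0.0, 1.0]] [1317.  195.  536.] 0.0038503011067708335
top -0.09871206302973565 [[374.7, 0.0, 264.8], [0.0, 374.7, 188.0], [0.0, 0.0, 1.0]] [533.  86. 754.] 0.0038960774739583335
```

View pics/scene0.png

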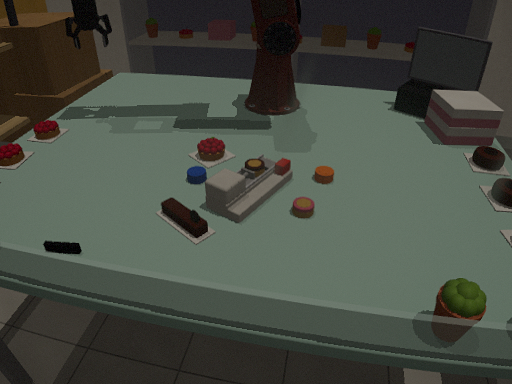

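View pics/top0.png

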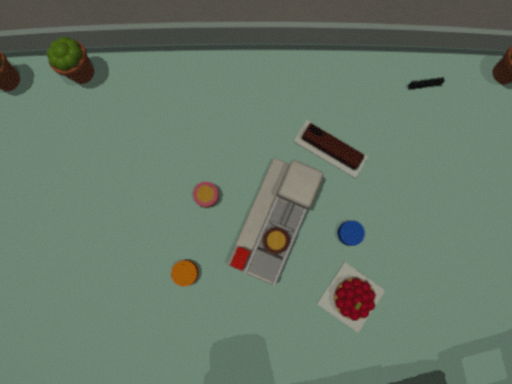

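The ejector is at about (278,222) in the top view, with the brown-lidded tin at (276,240) and the red button at (240,258). The pink spare tin is at (206,194), the orange and blue look-alikes are at (184,273) and (351,233), the tart is at (355,298) and the bar at (332,147). The tin meant is the brown-lidded one on the ejector. I'll confirm that in an enlarged crop and measure.

```bash
python3 - <<'E'
from h import *
c=load('top0'); im=cv2.cvtColor(c['pixels'],cv2.COLOR_RGB2BGR)
cr=im[120:345,160:400]; cv2.imwrite('pics/crop0.png',cv2.resize(cr,None,fx=2.6,fy=2.6,interpolation=cv2.INTER_CUBIC))
s=load('scene0'); ims=cv2.cvtColor(s['pixels'],cv2.COLOR_RGB2BGR)
cv2.imwrite('pics/crops0.png',cv2.resize(ims[130:240,150:340],None,fx=4,fy=4,interpolation=cv2.INTER_CUBIC))
P=cloud(c)
for n,i in (('top',c),('scene',s)):
    hsv=cv2.cvtColor(i['pixels'],cv2.COLOR_RGB2HSV)
    h,S,v=cv2.split(hsv)
    m=(((h<8)|(h>172))&(S>170)&(v>60)).astype(np.uint8)
    k,l,st,ce=cv2.connectedComponentsWithStats(m)
    Pn=cloud(i)
    for j in range(1,k):
        if st[j,4]>30:
            q=Pn[l==j]; print(n,st[j],ce[j].round(1),np.median(q,0).round(1), onz(i,ce[j],55).round(1))
# tin lid
for u,v in ((276,240),(240,258),(266,265),(300,185),(262,205),(351,233),(206,194),(355,298),(332,147)): print(u,v,P[v-1:v+2,u-1:u+2].reshape(-1,3).mean(0).round(1))
E
```

```text
top [231 248  19  22 255] [240.  258.1] [511.5 107.2  55.1] [[511.4 107.2  55. ]]
top [ 336  279   39   41 1123] [354.6 298.4] [ 431.6 -105.    42.9] [[ 432.3 -103.    55. ]]
scene [ 34 120  23  12 183] [ 44.8 125.6] [ 411.9 -690.4   40.3] [[ 438.2 -665.    55. ]]
scene [198 138  26  14 193] [211.  144.6] [ 441.5 -103.    41.4] [[462.8 -97.2  55. ]]
scene [  0 144  22  14 206] [  8.9 149.7] [ 578.2 -694.1   40.8] [[ 598.6 -669.6   55. ]]
scene [280 159  10   8  44] [284.4 162.1] [512.8 112.7  53.8] [[515.3 113.5  55. ]]
276 240 [543.2  40.7  62.2]
240 258 [511.6 107.2  55.2]
266 265 [496.9  58.9  35.8]
300 185 [642.5  -5.   76.8]
262 205 [611.9  64.1  27.5]
351 233 [ 554.  -109.1   27.4]
206 194 [635.3 173.2  26.7]
355 298 [ 432.9 -104.2   53.4]
332 147 [725.6 -78.   33.9]
```

View pics/crop0.png

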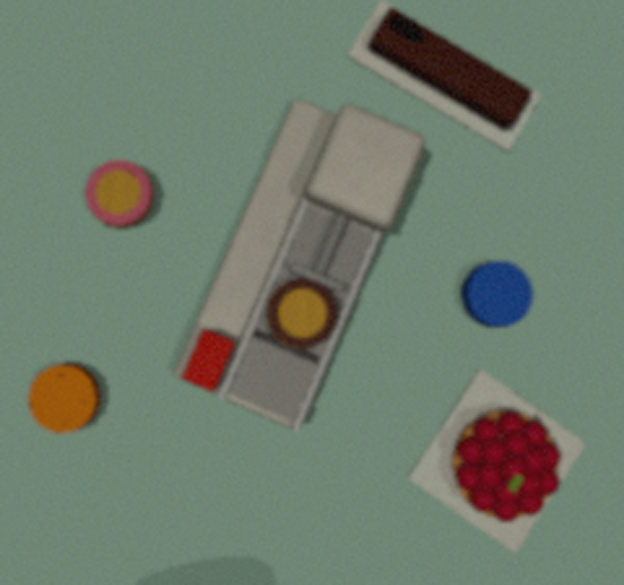

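View pics/crops0.png

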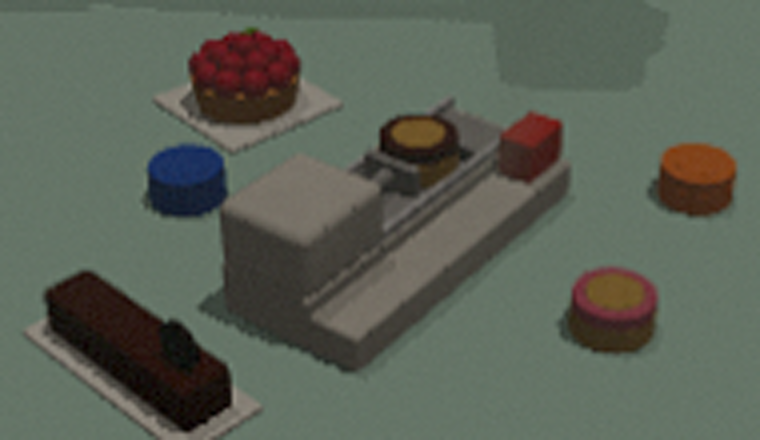

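```bash
python3 - <<'E'
from h import *
c=load('top0'); P=cloud(c)
X,Y,Z=P[...,0],P[...,1],P[...,2]
reg=np.zeros(Z.shape,np.uint8); reg[150:290,225:330]=1
print(onz(c,[[278,222]],35))
m=((Z>15)&(reg>0)).astype(np.uint8)
k,l,st,ce=cv2.connectedComponentsWithStats(m); j=1+np.argmax(st[1:,4]); print(st[j])
pts=P[l==j][:,:2].astype(np.float32); r=cv2.minAreaRect(pts); print('footprint',r)
box=cv2.boxPoints(r); print(box.round(1))
for z0,z1,n in ((72,82,'housing'),(50,58,'btn')):
    mm=(l==j)&(Z>z0)&(Z<z1); 
    if n=='btn':
        h,S,v=cv2.split(cv2.cvtColor(c['pixels'],cv2.COLOR_RGB2HSV)); mm&=((h<8)|(h>172))&(S>150)
    r=cv2.minAreaRect(P[mm][:,:2].astype(np.float32)); print(n,r, np.median(P[mm],0))
mm=(l==j)&(Z>58)&(Z<66); q=P[mm]; print('tin',len(q),cv2.minEnclosingCircle(q[:,:2].astype(np.float32)),np.median(q,0))
# predicted corners given pose estimate
def pose(yaw,o):
    a=np.deg2rad(yaw); R=np.array([[np.cos(a),-np.sin(a)],[np.sin(a),np.cos(a)]]); return lambda p: R@np.array(p)+o
for yaw in (-24.9,-25.5):
  # Kabsch-ish by centroid of btn, tin
  T=pose(yaw,np.array([0,0.])); 
  o=((np.array([511.5,107.2])-T([-58,48]))+(np.array([543.2,40.7])))/2
  T=pose(yaw,o); print(yaw,o.round(1),'btn',T([-58,48]).round(1),'corners',[T(p).round(1).tolist() for p in ((-80,-33),(-80,68),(150,68),(150,-33))],'housing',T([113,0]).round(1))
E
```

```text
[[577.81490912  34.20154216  35.        ]]
[ 227  158   96  128 6385]
footprint ((583.0700073242188, 42.061988830566406), (102.15434265136719, 229.38818359375), 65.17689514160156)
[[457.5  43.9]
 [665.7 -52.4]
 [708.6  40.3]
 [500.4 136.6]]
housing ((645.9518432617188, -6.030353546142578), (65.58609008789062, 73.76943969726562), 65.6395034790039) [645.73140525  -5.14787475  76.75984575]
btn ((511.95751953125, 107.58944702148438), (23.764047622680664, 38.140045166015625), 65.00494384765625) [511.59750721 107.35853337  55.02026204]
tin 600 ((581.6010131835938, 30.215394973754883), 105.21405792236328) [544.94325346  40.58704578  61.43068431]
-24.9 [543.5  40. ] btn [511.2 107.9] corners [[457.1, 43.7], [499.6, 135.3], [708.2, 38.5], [665.7, -53.1]] housing [646.   -7.6]
-25.5 [543.2  39.8] btn [511.5 108.1] corners [[456.8, 44.5], [500.3, 135.6], [707.9, 36.6], [664.4, -54.6]] housing [645.2  -8.8]
```

The crop confirms it: the brown-lidded tin sits on the ejector deck behind the dark stop bar, with the red button beside it. The ejector's origin is at about (543.9, 40.6) with yaw about -24.8°, so the TCP goes to about (502, 86) with yaw -24.8°. I'm starting the approach, with the jaws at 40 %, which puts the finger centres about 48 mm apart.

Request:
apply_moves:
  deltas:
    - [[0.7,-0.75,0],[0,0,1],40]
    - [[0.65,-0.8,0],[0,0,1],40]
    - [[0.6,-0.85,0],[0,0,1],40]
    - [[0.5,-0.85,0],[0,0,1],40]
    - [[0.45,-0.9,0],[0,0,1],40]
  force: 60

```text
t: 0.72
eef_pos: [267.0, -452.0, 230.7]
tcp_rot: [-179.9, 0.0, -4.2]
ft_force: [0.2, 0.0, 0.2]
finger_gap: 0.401
```

```bash
cat > g.py <<'E'
from h import *
from station import arm
import sys
def go(tx=502.2,ty=86.3,tyaw=-24.8):
    s=arm.get_state(); p=np.array(s['eef_pos']); r=s['tcp_rot']
    R=Ro.from_euler('xyz',r,degrees=True)
    T=Ro.from_euler('xyz',[180,0,tyaw],degrees=True)
    print('t',round(s['t'],2),p.round(1),np.round(r,2),'F',np.round(s['ft_force'],1),'gap',round(s['finger_gap'],3),'q',np.round(s['q'],0))
    print('tool shift units now', (R.inv().apply(np.array([tx,ty,p[2]])-p)/30).round(2),'in target frame',(T.inv().apply(np.array([tx,ty,p[2]])-p)/30).round(2),'turn units',((R.inv()*T).as_rotvec()/.08).round(2))
if __name__=='__main__': go(*map(float,sys.argv[1:]))
E
python3 g.py
```

```text
t 0.72 [ 267.  -452.   230.7] [-1.7994e+02  2.0000e-02 -4.2400e+00] F [0.2 0.  0.2] gap 0.401 q [-67.   0. 106.   0.  74.  27.]
tool shift units now [  6.49 -18.48   0.02] in target frame [ -0.41 -19.58  -0.  ] turn units [-0.01  0.01  4.49]
```

Request:
apply_moves:
  deltas:
    - [[0.35,-0.95,0],[0,0,1],40]
    - [[0.3,-0.95,0],[0,0,1],40]
    - [[0.2,-1,0],[0,0,1],40]
    - [[0.1,-1,0],[0,0,1],40]
    - [[0,-1,0],[0,0,0.4],40]

```text
t: 1.35
eef_pos: [328.8, -314.4, 230.8]
tcp_rot: [-180.0, 0.0, -24.3]
ft_force: [-0.3, 0.8, 1.1]
finger_gap: 0.398
```

Request:
apply_moves:
  deltas:
    - [[0,-1,0],[0,0,0],40]
    - [[0,-1,0],[0,0,0],40]
    - [[0,-1,0],[0,0,0],40]
    - [[0,-1,0],[0,0,0],40]
    - [[0,-1,0],[0,0,0],40]

```text
t: 1.98
eef_pos: [390.3, -177.7, 230.8]
tcp_rot: [-180.0, 0.0, -24.3]
ft_force: [0.3, 0.0, -0.3]
finger_gap: 0.399
```

```bash
python3 g.py
```

```text
t 1.98 [ 390.3 -177.7  230.8] [-1.7999e+02  4.0000e-02 -2.4250e+01] F [ 0.3  0.  -0.3] gap 0.399 q [-34. -13. 118.   0.  75.  80.]
tool shift units now [-0.21 -9.56  0.  ] in target frame [-0.31 -9.55 -0.  ] turn units [-0.    0.01  0.12]
```

Request:
apply_moves:
  deltas:
    - [[-0.1,-1,0.2],[0,0,0.12],40]
    - [[-0.1,-1,0.4],[0,0,0],40]
    - [[-0.1,-1,0.4],[0,0,0],40]
    - [[0,-1,0.4],[0,0,0],40]
    - [[0,-1,0.4],[0,0,0],40]

```text
t: 2.6
eef_pos: [444.7, -37.8, 176.6]
tcp_rot: [180.0, 0.0, -24.8]
ft_force: [0.3, -0.4, 0.7]
finger_gap: 0.399
```

Request:
apply_moves:
  deltas:
    - [[0,-1,0.4],[0,0,0],40]
    - [[0,-1,0.4],[0,0,0],40]
    - [[0,-1,0.4],[0,0,0],40]
    - [[0,-1,0.2],[0,0,0],40]
    - [[0,-0.5,0],[0,0,0],40]

```text
t: 3.22
eef_pos: [500.9, 84.8, 134.3]
tcp_rot: [179.9, 0.1, -24.7]
ft_force: [0.5, -0.4, 0.3]
finger_gap: 0.404
```

Request:
apply_moves:
  deltas:
    - [[0,0,0],[0,0,0],40]
    - [[0,0,0],[0,0,0],40]

```text
t: 3.48
eef_pos: [501.2, 83.0, 135.5]
tcp_rot: [180.0, -0.0, -24.8]
ft_force: [-0.5, 0.4, 0.6]
finger_gap: 0.401
```

```bash
python3 g.py; python3 - <<'E'
from h import *
from station import arm,cams
c=cams.read_camera('top'); save('top1',c); s=cams.read_camera('scene'); save('scene1',s)
a=cv2.cvtColor(c['pixels'],cv2.COLOR_RGB2BGR)[150:330,170:370]; b=cv2.cvtColor(s['pixels'],cv2.COLOR_RGB2BGR)[80:230,180:350]
cv2.imwrite('pics/c1.png',np.hstack([cv2.resize(a,(400,360)),cv2.resize(b,(400,360))]))
E
```

```text
t 3.48 [501.2  83.  135.5] [ 1.7997e+02 -1.0000e-02 -2.4820e+01] F [-0.5  0.4  0.6] gap 0.401 q [  1.   4. 113.  -0.  63. 116.]
tool shift units now [-0.02 -0.11 -0.  ] in target frame [-0.02 -0.11 -0.  ] turn units [ 0.01 -0.   -0.  ]
```

View pics/c1.png

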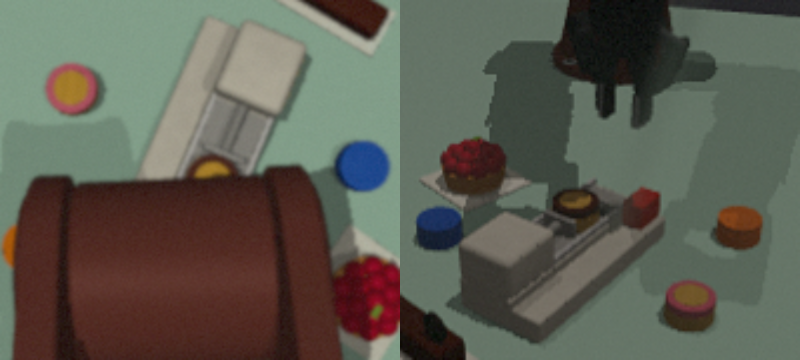

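Request:
apply_moves:
  deltas:
    - [[0,-0.11,0.6],[0,0,0],40]
    - [[0,0,0.6],[0,0,0],40]
    - [[0,0,0.6],[0,0,0],40]
    - [[0,0,0.2],[0,0,0],40]
    - [[0,0,0],[0,0,0],40]

```text
t: 4.2
eef_pos: [502.1, 86.7, 74.3]
tcp_rot: [180.0, 0.1, -24.8]
ft_force: [0.0, -0.3, 0.9]
finger_gap: 0.401
```

```bash
python3 g.py; python3 - <<'E'
from h import *
from station import arm,cams
s=cams.read_camera('scene'); save('scene2',s)
b=cv2.cvtColor(s['pixels'],cv2.COLOR_RGB2BGR)[100:205,200:340]
cv2.imwrite('pics/c2.png',cv2.resize(b,(800,600),interpolation=cv2.INTER_CUBIC))
P=cloud(s); 
# ejector-frame cloud of fingers
a=np.deg2rad(-24.8); R=np.array([[np.cos(a),-np.sin(a)],[np.sin(a),np.cos(a)]])
E=(P[...,:2]-[543.9,40.6])@R
m=(E[...,0]<-20)&(E[...,0]>-80)&(E[...,1]>-40)&(E[...,1]<100)&(P[...,2]>61)&(P[...,2]<130)
q=np.c_[E[m],P[m][:,2]]
for z in range(61,130,4):
    w=q[(q[:,2]>=z)&(q[:,2]<z+4)]
    if len(w):
        f=w[w[:,1]<24]; g=w[w[:,1]>=24]
        print(z,[(len(k),k[:,0].round(0).max(),k[:,1].min().round(0),k[:,1].max().round(0)) for k in (f,g) if len(k)])
E
```

```text
t 4.2 [502.1  86.7  74.3] [ 1.7995e+02  1.0000e-01 -2.4800e+01] F [ 0.  -0.3  0.9] gap 0.401 q [  2.  10. 114.   0.  56. 117.]
tool shift units now [ 0.01  0.01 -0.  ] in target frame [0.01 0.01 0.  ] turn units [0.01 0.02 0.  ]
73 [(5, np.float64(-46.0), np.float64(6.0), np.float64(8.0)), (3, np.float64(-50.0), np.float64(47.0), np.float64(48.0))]
77 [(10, np.float64(-43.0), np.float64(-2.0), np.float64(9.0)), (7, np.float64(-44.0), np.float64(44.0), np.float64(53.0))]
81 [(10, np.float64(-45.0), np.float64(-3.0), np.float64(9.0)), (9, np.float64(-45.0), np.float64(44.0), np.float64(54.0))]
85 [(11, np.float64(-44.0), np.float64(-6.0), np.float64(9.0)), (12, np.float64(-45.0), np.float64(44.0), np.float64(56.0))]
89 [(12, np.float64(-44.0), np.float64(-5.0), np.float64(9.0)), (11, np.float64(-44.0), np.float64(43.0), np.float64(57.0))]
93 [(12, np.float64(-44.0), np.float64(-4.0), np.float64(9.0)), (13, np.float64(-45.0), np.float64(43.0), np.float64(57.0))]
97 [(13, np.float64(-44.0), np.float64(-7.0), np.float64(9.0)), (14, np.float64(-45.0), np.float64(41.0), np.float64(56.0))]
1
[... 307 characters left out ...]
4(8.0)), (10, np.float64(-44.0), np.float64(42.0), np.float64(56.0))]
113 [(10, np.float64(-43.0), np.float64(-4.0), np.float64(7.0)), (6, np.float64(-44.0), np.float64(46.0), np.float64(59.0))]
117 [(23, np.float64(-43.0), np.float64(-21.0), np.float64(7.0)), (13, np.float64(-42.0), np.float64(46.0), np.float64(71.0))]
121 [(20, np.float64(-43.0), np.float64(-24.0), np.float64(6.0)), (20, np.float64(-43.0), np.float64(46.0), np.float64(73.0))]
125 [(25, np.float64(-42.0), np.float64(-26.0), np.float64(8.0)), (35, np.float64(-42.0), np.float64(41.0), np.float64(75.0))]
129 [(8, np.float64(-42.0), np.float64(-27.0), np.float64(8.0)), (9, np.float64(-44.0), np.float64(48.0), np.float64(76.0))]
```

View pics/c2.png

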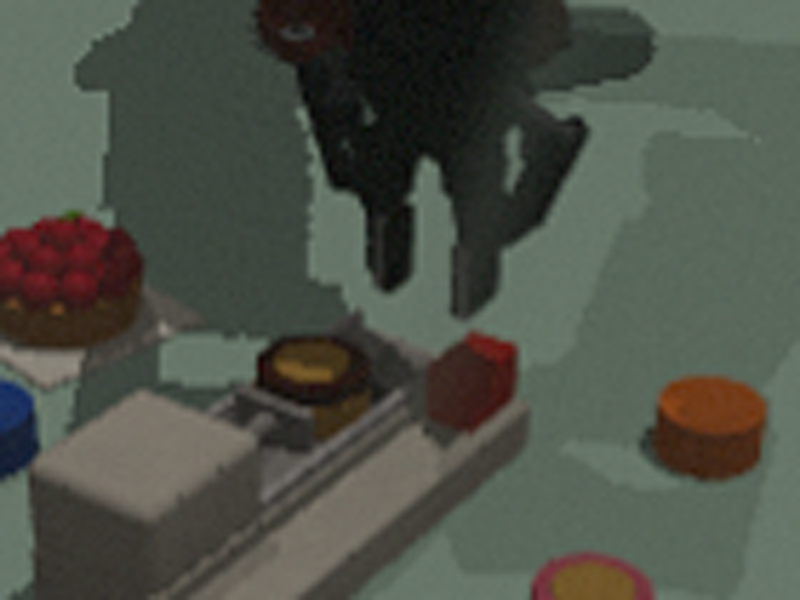

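The fingers hang level at ejector y≈0 (scene crop (390,270)) and y≈49 (crop (470,300)), above the chute and the red button, with their front faces at x≈-45. I'm descending gently to find contact.

Request:
apply_moves:
  deltas:
    - [[0,0,0.4],[0,0,0],40]
    - [[0,0,0.2],[0,0,0],40]
    - [[0,0,0],[0,0,0],40]

```text
t: 4.62
eef_pos: [502.1, 86.7, 56.5]
tcp_rot: [180.0, 0.1, -24.8]
ft_force: [-0.5, 0.3, -0.7]
finger_gap: 0.401
```

Request:
apply_moves:
  deltas:
    - [[0,0,0.1],[0,0,0],40]
    - [[0,0,0],[0,0,0],40]

```text
t: 4.88
eef_pos: [503.0, 86.7, 54.4]
tcp_rot: [-180.0, -0.0, -24.8]
ft_force: [-0.4, -0.8, -0.0]
finger_gap: 0.405
```

```bash
python3 g.py
```

```text
t 4.88 [503.   86.7  54.4] [-1.7999e+02 -2.0000e-02 -2.4800e+01] F [-0.4 -0.8 -0. ] gap 0.405 q [  2.  12. 115.   0.  54. 117.]
tool shift units now [-0.02  0.02 -0.  ] in target frame [-0.02  0.02  0.  ] turn units [-0. -0.  0.]
```

Request:
apply_moves:
  deltas:
    - [[0,0,0.1],[0,0,0],40]
    - [[0,0,0],[0,0,0],40]

```text
t: 5.12
eef_pos: [503.1, 86.7, 51.6]
tcp_rot: [-180.0, -0.0, -24.8]
ft_force: [-0.3, -0.2, 1.8]
finger_gap: 0.396
```

Request:
apply_moves:
  deltas:
    - [[0,0,0.1],[0,0,0],40]
    - [[0,0,0],[0,0,0],40]

```text
t: 5.38
eef_pos: [503.1, 86.7, 48.3]
tcp_rot: [-180.0, -0.0, -24.8]
ft_force: [-0.2, -0.0, 2.2]
finger_gap: 0.398
```

```bash
cat > look.py <<'E'
import sys
from h import *
from station import arm,cams
n=sys.argv[1]
s=cams.read_camera('scene'); save('scene'+n,s)
b=cv2.cvtColor(s['pixels'],cv2.COLOR_RGB2BGR)[130:210,220:330]
cv2.imwrite(f'pics/c{n}.png',cv2.resize(b,(770,560),interpolation=cv2.INTER_CUBIC))
import g; g.go()
E
python3 look.py 3
```

```text
t 5.42 [503.1  86.7  48.3] [-1.7998e+02 -4.0000e-02 -2.4810e+01] F [0.4 0.2 1.5] gap 0.395 q [  2.  12. 115.   0.  53. 117.]
tool shift units now [-0.02  0.02 -0.  ] in target frame [-0.02  0.02  0.  ] turn units [-0.   -0.01 -0.  ]
```

View pics/c3.png

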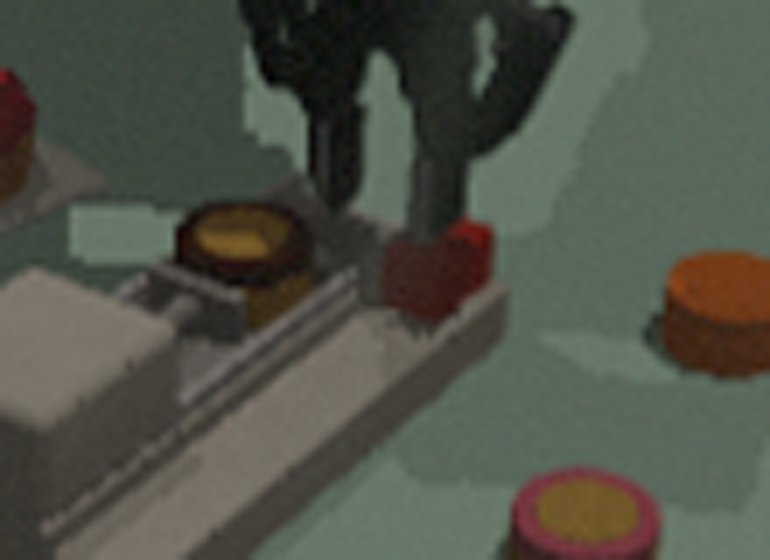

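Contact came at TCP z≈52, and the button is now pressed about 3–4 mm (scene crop: finger on red at (440,240), the other in the chute at (335,195)). Next is the decisive stroke.

Request:
apply_moves:
  deltas:
    - [[0,0,0.28],[0,0,0],40]
    - [[0,0,0.04],[0,0,0],40]
    - [[0,0,0],[0,0,0],40]

```text
t: 5.8
eef_pos: [503.6, 87.0, 41.6]
tcp_rot: [-180.0, 0.0, -24.8]
ft_force: [-8.8, 0.1, 23.2]
finger_gap: 0.402
```

```bash
python3 look.py 4
```

```text
t 5.85 [503.6  87.   41.6] [-1.7998e+02  3.0000e-02 -2.4800e+01] F [-9.1 -0.4 23.4] gap 0.4 q [  2.  13. 115.   0.  52. 117.]
tool shift units now [-0.03  0.04  0.  ] in target frame [-0.03  0.04  0.  ] turn units [-0.    0.01 -0.  ]
```

View pics/c4.png

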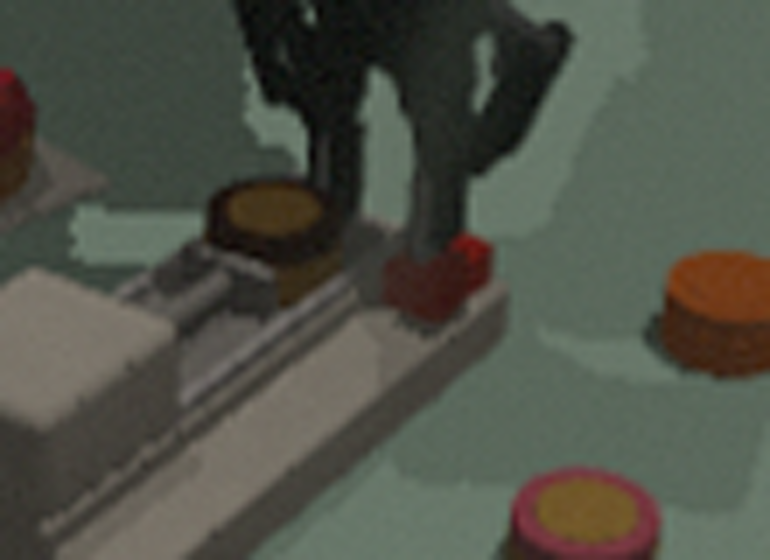

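The tin has popped out and rests against the chute finger (lid at crop (270,210), finger at (340,170)). The button is down against its hard stop at 23 N. I'm checking the tin's height and tilt and the button's height.

```bash
python3 - <<'E'
from h import *
a=np.deg2rad(-24.8); R=np.array([[np.cos(a),-np.sin(a)],[np.sin(a),np.cos(a)]])
for n in ('scene0','scene3','scene4'):
    s=load(n); P=cloud(s); E=(P[...,:2]-[543.9,40.6])@R; Z=P[...,2]
    h,S,v=cv2.split(cv2.cvtColor(s['pixels'],cv2.COLOR_RGB2HSV))
    red=((h<8)|(h>172))&(S>150)&(E[...,0]<-30)&(E[...,0]>-90)&(E[...,1]>25)&(E[...,1]<75)
    print(n,'btn z p90',np.percentile(Z[red],[80,90,97]).round(1),red.sum())
    yel=(h>10)&(h<30)&(S>90)&(Z>52)&(abs(E[...,1])<30)&(E[...,0]<30)&(E[...,0]>-60)&(Z<75)
    q=np.c_[E[yel],Z[yel]]; q=q[abs(q[:,2]-np.median(q[:,2]))<6]
    A=np.c_[q[:,:2]-q[:,:2].mean(0),np.ones(len(q))]; co=np.linalg.lstsq(A,q[:,2],rcond=None)[0]
    print('  lid n',len(q),'mean',q.mean(0).round(1),'mid',((q.max(0)+q.min(0))/2).round(1),'slopes',co[:2].round(3))
E
```

```text
scene0 btn z p90 [54.1 54.6 55.1] 100
  lid n 119 mean [ 1.1  0.7 59.8] mid [ 0.6  1.9 58.1] slopes [-0.013 -0.007]
scene3 btn z p90 [387.8 394.1 407.3] 500
  lid n 117 mean [-0.1  1.1 59.8] mid [ 1.8  1.7 58.3] slopes [ 0.002 -0.019]
scene4 btn z p90 [381.8 389.9 401.4] 466
  lid n 124 mean [-17.2   0.7  59.9] mid [-18.3   0.7  58. ] slopes [-0.042 -0.011]
```

Request:
apply_moves:
  deltas:
    - [[0,0,0],[0,0,0],40]
    - [[0,0,0],[0,0,0],40]
    - [[0,0,0],[0,0,0],40]

```text
t: 6.22
eef_pos: [503.6, 87.0, 41.6]
tcp_rot: [-180.0, 0.0, -24.8]
ft_force: [-8.4, 0.0, 22.4]
finger_gap: 0.402
```

```bash
python3 look.py 5; python3 - <<'E'
from h import *
for n in ('scene4','scene5'):
    s=load(n); d=s['pixels'].astype(int)
    if n=='scene4': d0=d
    else: print('change around tin',np.abs(d-d0)[150:190,240:290].mean(), 'elsewhere', np.abs(d-d0)[200:240,340:400].mean())
E
```

```text
t 6.28 [503.6  87.   41.5] [-1.7998e+02  3.0000e-02 -2.4810e+01] F [-7.5 -0.7 23.2] gap 0.403 q [  2.  13. 115.   0.  52. 117.]
tool shift units now [-0.03  0.04  0.  ] in target frame [-0.03  0.04  0.  ] turn units [-0.    0.01 -0.  ]
change around tin 2.0033333333333334 elsewhere 1.312361111111111
```

```bash
python3 - <<'E'
from h import *
a=np.deg2rad(-24.8); R=np.array([[np.cos(a),-np.sin(a)],[np.sin(a),np.cos(a)]])
for n in ('scene0','scene3','scene4','scene5'):
    s=load(n); P=cloud(s); E=(P[...,:2]-[543.9,40.6])@R; Z=P[...,2]
    h,S,v=cv2.split(cv2.cvtColor(s['pixels'],cv2.COLOR_RGB2HSV))
    red=((h<8)|(h>172))&(S>150)&(v>60)&(E[...,0]<-30)&(E[...,0]>-90)&(E[...,1]>25)&(E[...,1]<75)&(Z<62)
    print(n,'btn z',np.percentile(Z[red],[80,90,97]).round(1),red.sum())
for n in ('scene0','scene5'):
    s=load(n); P=cloud(s)
    for u,v in ((303,205),(211,150),(185,215)): print(n,u,v,np.median(P[v-2:v+3,u-2:u+3].reshape(-1,3),0).round(1))
E
```

```text
scene0 btn z [54.1 54.6 55.1] 100
scene3 btn z [48.2 48.9 51.3] 27
scene4 btn z [42.3 42.6 44.8] 23
scene5 btn z [42.2 42.5 46.1] 22
scene0 303 205 [648.2 175.3  27. ]
scene0 211 150 [462.  -97.8  36.3]
scene0 185 215 [743.8 -71.9  33.4]
scene5 303 205 [649.5 175.3  27.1]
scene5 211 150 [461.5 -98.8  35.3]
scene5 185 215 [744.3 -71.9  33.9]
```

The button top is at z≈42.5 (43 is fully down). The tin is at x≈-18, flat and still against the finger, and the bystanders haven't moved. Handing in.

```bash
python3 -c "
from station import arm
print(arm.close_job())
s=arm.get_state();print(s['t'],s['ft_force'],s['eef_pos'])"
```

```text
the job is handed in; nothing more can be done
None
the job is handed in; nothing more can be done
```

I pushed the red button all the way down with one finger and stopped the popped tin on the chute with the other. I handed the job in at about 6.3 s, holding that pose; no verdict was reported.

- **Button:** its top is at z≈42.5 mm, against 43 mm for fully down. It is held against the hard stop with about 23 N of wrist force.
- **Tin:** it has come about 18 mm out along the chute and is about 1 mm off the middle. The lid is at the same height as before, with about 0.04 rad of apparent tilt, and it did not move between the last two pictures.
- **Contact with the finger:** I inferred this from where the tin rests, the finger's position and the pusher's drive, and did not measure it separately. The wrist also showed about 8 N sideways. That is more than the pusher's 3 N, so some of it is probably friction on the button.
- **Bystanders:** the spare tin, tart and bar read within about 2 mm of where they started.
- **Disagreements:** the scene camera placed things up to about 6 mm differently from the top camera; I used the top camera's positions. My first button-height check picked up background pixels and gave nonsense. I redid it with a height limit.

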